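Open the tool-rest holder and hold the offset rest over it

ROBOT

A 7-joint arm with a two-finger parallel gripper is mounted at the origin on the work surface. World frame = base frame: x ahead of the robot, y to its left, z up, the work surface at z = 0. Lengths are in m, angles in rad, forces in N, time in s.
With the tool pointing down it reaches from about 0.4 to 0.925 m from the base axis. Payload 4.1 kg.
Tool frame: the origin (TCP) lies midway between the tips of the shut fingers; the grasp point (between the pads) lies 19 mm behind it (arm.grasp_offset is the distance from the TCP to the grasp point, in m); z points along the fingers, y is the direction in which the jaws open and shut (so a half turn about z gives the same grasp; the last joint's range is limited). The gripper opens to 85 mm and grips with 20 to 120 N. Pads are 22 mm wide; open, the fingers measure 114 mm over their backs; the gripper's body (76 mm by 85 mm) begins 54 mm behind the grasp point. The pads swing forward as they close: fully open they stand 13 mm farther back than shut.
Start: joints at [-1.374, 0.398, 0.045, 1.537, -0.019, 1.207, -0.051], TCP at [0.189, 0.622, 0.231] pointing down, gripper open.
Joint ranges: [-2.82, 2.82], [-0.49, 2.23], [-1.37, 1.46], [0, 2.46], [-1.36, 4.5], [0.23, 2], [-2.94, 2.94]. Speed limits (rad/s): [2.57, 2.57, 3.14, 3.14, 3.14, 3.14, 3.14].

INTERFACE

Orientations are given as a unit quaternion [w, x, y, z].
In Python, from bench import arm gives the robot as it stands.
- The arm moves only by the tool play_rows, never from a script. Its argument "series" is text: rows parted by semicolons, each of 6 numbers parted by spaces: the shift along the tool's x, y, z in m, then the turn, a rotation vector about the tool's x, y, z in degrees. A call has 1 to 20 rows; each row shifts and turns the commanded pose from where the row before left it, along the tool's axes as they then stand; what a row does not reach is not made up. A row lasts 1/10 s, in which the tool goes at most 50 mm and 8.59 degrees, less where a joint would pass 70% of its speed; a pose out of reach is approached as far as the arm can. A call is refused whole if a number of a shift passes 0.05 or a number of a turn 8.59, either way. A call with a gripper value outside its range is refused whole. "fingers" is the closure in counts, from 0 (fully open) to 255 (shut), set as the call begins (left out, the last holds). The fingers move at their own pace and stop on an object; "grip_force" is the grip in N (left out, the last holds). Time passes only in rows, so rows that do not move let the fingers close. It gives the time, the measured TCP pose, the force and the opening at its end, in the units of the state.
- arm.sense(): the state, without advancing time (a new reading comes with each control period).
- arm.camera(name): name is "scene" or "top" or "wrist"; returns (picture, depth): 400x640x3 uint8, red, green, blue; 400x640 float32, m along the optical axis (not along the pixel's ray), 0 where there is no reading.
- arm.calibration(name): a dict with "vertical_fov" (degrees; the focal length in pixels is half the picture's height over the tangent of half this angle, whatever the lens; pixels are square), "cx", "cy" (the principal point, pixels), "distortion" ([k1, k2, p1, p2, k3] as OpenCV has them; the pictures are not rectified), "R" (3x3) and "t" (3): a world point X has camera coordinates R X + t. Camera axes: x right, y down, z forward; pixel columns grow to the right and rows downward; lengths in m; the calibration is good to about 2 mm. A picture is of the moment at which its call begins: read the wrist's pose just before it. calibration takes no time and is no camera call; for the wrist camera it gives the pose at the moment of the call.
- arm.job_done(): hands the job in, once; it reports no verdict.
Trained networks look in the newest picture that a camera, given by its name, has taken for a name from the list of things; names that differ only in an ending like _2 or _b are one class to them, and where a whole thing is asked for, a point or a joint stands for the part that bears it (a point fixed in the world has none). Each returns a list of dicts, best first, with "score" (0 to 1); they miss things now and then, are a little off and sometimes report something else, mostly with a low value. They report only what shows in the picture. A call takes as long as a camera call. They do not tell look-alikes from the thing itself.
- arm.boxes_of(camera, name): "centre" ([x, y, z] in m, in the coordinates of the camera as it stood for that picture, good to about 4 mm: the middle of the surface that is visible of it).
- arm.spot_point(camera, name): "centre" ([x, y, z] in m, in the coordinates of the camera as it stood for that picture, good to about 4 mm: a listed point, or the origin of a listed thing).
The state is a dict: "clock": time; "q": joint angles; "qd": joint speeds; "joint_torque": joint torques, N m; "tool_pos": TCP position; "orientation": TCP orientation; "ft_force": force on the tool from outside, world axes, zero at the start; "torque": the same for the moment, N m; "grip_width": finger opening in m.
Only numpy, scipy, OpenCV 4.12 (cv2) and the standard library are available. Lean on these libraries where they do the work, as an engineer would, in place of code of your own. Each camera call takes 0.05 s, during which the arm holds its last target. There are 200 camera calls.

TASK

Wind the hand crank of the tool-rest holder anticlockwise (seen from above) two full turns to its stop, so that the cover slides off the socket and stays off. Then take the offset lathe tool rest by its balance point, lift it out of its wooden cradle and hold it level, post down, with the foot of the post straight above the open socket and about 3 cm over its mouth, touching nothing but the gripper. Finish while holding it there, still; keep it level all the way and leave the bowl, the turned finial and the gouge alone.

Things in the scene. Friction and masses are not known exactly. Their poses are not given: they have to be found in the camera images.
- holder: Fixed cast tool-rest holder: green base plate 120 (x) x 280 (y) x 15 mm high, origin at the centre of its underside on the bench. The socket boss stands at y = -80 mm, the gearbox with the crank at y = +80 mm. Two rails (x = +-36 mm, top 79 mm above the bench, from y = -120 to +30 mm) guide the cover.
- socket (a point): Centre of the socket's mouth: the top of an upright dark steel boss (48 mm outside diameter, hole 27 mm wide and 50 mm deep), 70 mm above the bench, at holder x = 0, y = -80 mm. Under the cover at the start.
- cover (a joint): Aluminium cover plate 64 x 58 mm, 5 mm thick with a 10 mm lip (lip top 85 mm above the bench). 0 = over the socket (m); the crank's gear drives it 5 mm per radian towards the holder's +y; about 0.063 = fully off the socket.
- hub (a point): Point on the crank's vertical axis, 102 mm above the bench (1 mm above the hub's top). The steel crank arm is 10 mm thick, its top 97 mm above the bench.
- crank (a joint): Angle of the hand crank about its vertical axis (rad): 0 at the start, grows anticlockwise seen from above, stops at 12.57 (two full turns). It stays where it is left; turning takes about 3 to 5 N at the grip.
- crank_grip (a point): Middle of the crank's upright dark wooden grip: a freely revolving round knob 22 mm in diameter and 45 mm tall (98 to 143 mm above the bench), 50 mm from the crank's axis; this point is about 120 mm above the bench. Can be pinched from above at any yaw and led round the circle without turning the gripper.
- cradle: Fixed light-wood cradle: base 260 x 60 x 12 mm and two forked uprights 12 mm thick (x = -110 and +100 mm) on which the rest's bar lies; fork floor 95 mm above the bench, cheeks 10 mm higher, 40 mm wide over all. Origin at the centre of its underside; x along its length; any yaw.
- rest: Loose offset tool rest, solid steel, 0.55 to 0.85 kg: level dark bar 240 (x) x 14 (y) x 16 mm high, a bright round post (25 mm diameter, 75 mm long) under it at x = -85 mm, near one end. Origin: middle of the bar's underside; z up. It starts in the cradle, x along the cradle's, underside 95 mm above the bench, the post hanging free, its foot 20 mm above the bench.
- rest_balance (a point): The balance point of the rest: in the bar at half its height, x = -35 mm, that is 50 mm from the post's axis towards the bar's long side (35 mm from the bar's middle towards the post). Grip across the 14 mm width of the bar here.
- rest_foot (a point): Centre of the lower end of the rest's post: x = -85 mm, 75 mm below the bar's underside, 83 mm below the balance point.
- bowl: Loose turned wooden bowl, 120 mm wide, 50 mm high, a bystander. Origin under its centre.
- finial: Loose small turned wooden finial standing upright, 44 mm wide, 105 mm high, a bystander. Origin under its centre.
- gouge: Loose turning gouge lying on the bench, 300 mm long, 28 mm wide, wooden handle, a bystander. Origin on its underside 10 mm from the ferrule.
- gearbox: Fixed round green gearbox on the holder's base plate at holder y = +80 mm, 56 mm in diameter; it carries the crank. Origin at the centre of its underside, 15 mm above the bench; its yaw (any) sets the direction in which the crank arm points at the start: along its own +x when joint crank = 0.
There are look-alikes about, which are no part of the job. There is more than one size of the rest; the job needs the larger.

How it is judged:
On the way, in this order (a step that is already met when the one before it is completed fails the run):
1. the crank is wound two full turns and the cover is off the socket (value of joint crank above 12.1 rad and value of joint cover above 0.058 m), for 0.2 s.
2. the rest is lifted clear of its cradle, level, gripped within 20 mm of its balance point (horizontal distance between the grasp point and rest_balance below 0.02 m and contact force between the fingers and rest above 2 N and height (world z) of rest_foot above 0.06 m and angle between rest's own z axis and vertical below 0.15 rad), for 0.2 s.
At the end, for the whole second after the job is handed in: Crank past 12.1 rad, cover over 58 mm off; the gripper holds the rest within 20 mm of its balance point, level to 0.09 rad, still, the post's foot within 12 mm of the socket's axis and 12 to 60 mm above its mouth, touching neither holder, crank nor cradle (all of step 1 and horizontal distance between the grasp point and rest_balance below 0.02 m and contact force between the fingers and rest above 2 N and angle between rest's own z axis and vertical below 0.09 rad and horizontal distance between rest_foot and socket below 0.012 m and z of rest_foot in the frame of socket between 0.012 and 0.06 m and linear speed of rest below 0.02 m/s and contact force between rest and holder below 0.2 N and contact force between rest and gearbox below 0.2 N and contact force between rest and cradle below 0.2 N); the arm keeps its last pose, push and grip.
It fails at once if the tool rest tips by more than 0.3 rad (angle between rest's own z axis and vertical above 0.3 rad).
It fails at once if the bowl is disturbed (moved over 30 mm) (distance of bowl from where it was at the start of the episode above 0.03 m).
It fails at once if the finial is disturbed (moved over 30 mm) (distance of finial from where it was at the start of the episode above 0.03 m).
It fails at once if the gouge is disturbed (moved over 30 mm) (distance of gouge from where it was at the start of the episode above 0.03 m).
It also fails if it takes over 67 s, if anything falls off the work surface, if the arm or the gripper's body presses on something with over 40 N, if the wrist force passes 120 N, or if a joint passes its speed limit or range.

## Working session

There is one attempt and no reset: what is moved stays moved. The work goes in short steps, Python scripts to look and compute and a tool call to move; the robot and the scene stay as the last step left them, time stands still between calls to the robot, and variables do not carry over. Pictures are saved under pics/ and viewed, about 8 in all and at most 12, crops included, and the job is handed in when it is done.

Besides the shell and the picture viewer there is one more tool, called after "Call:" by a JSON object that holds its "api" and its "payload", one argument or row to a line. play_rows: Moves the arm, as the interface text tells. Its arguments: {"type":"object","properties":{"series":{"type":"string"},"fingers":{"type":"number"},"grip_force":{"type":"number"}},"required":["series"]}

```bash
mkdir -p pics
cat > h.py <<'E'
import numpy as np, cv2, json
from bench import arm
from scipy.spatial.transform import Rotation as Ro
def shot(c,fn=None):
    K=arm.calibration(c); im,d=arm.camera(c)
    np.savez(f'last_{c}.npz',im=im,d=d,**{k:np.array(v) for k,v in K.items()})
    if fn: cv2.imwrite('pics/'+fn,im[:,:,::-1])
    return im,d,K
def w(K,p): return np.array(K['R']).T@(np.array(p)-np.array(K['t']))
def px(K,X):
    f=200/np.tan(np.radians(K['vertical_fov'])/2)
    A=np.array([[f,0,K['cx']],[0,f,K['cy']],[0,0,1.]])
    R=np.array(K['R']);t=np.array(K['t'],float)
    return cv2.projectPoints(np.array(X,float).reshape(-1,1,3),cv2.Rodrigues(R)[0],t,A,np.array(K['distortion'],float))[0].reshape(-1,2)
def cloud(K,d):
    f=200/np.tan(np.radians(K['vertical_fov'])/2)
    A=np.array([[f,0,K['cx']],[0,f,K['cy']],[0,0,1.]])
    v,u=np.mgrid[0:400,0:640]
    n=cv2.undistortPoints(np.stack([u,v],-1).reshape(-1,1,2).astype(np.float64),A,np.array(K['distortion'],float)).reshape(400,640,2)
    P=np.dstack([n*d[...,None],d])
    return (P-np.array(K['t']))@np.array(K['R'])
E
python3 - <<'E'
from h import *
s=arm.sense();print(s['clock'],s['tool_pos'],s['orientation'],s['ft_force'])
ims=[]
for c in ['top','scene']:
    im,d,K=shot(c);ims.append(im)
    for n in ['holder','socket','hub','crank_grip','gearbox','cradle','rest','rest_balance','rest_foot','bowl','finial','gouge']:
        for r in arm.spot_point(c,n)[:4]:
            X=w(K,r['centre']);print(c,n,round(r['score'],2),X.round(3),px(K,X)[0].round())
cv2.imwrite('pics/a.png',np.vstack(ims)[:,:,::-1][::1])
cv2.imwrite('pics/top.png',ims[0][:,:,::-1]);cv2.imwrite('pics/scene.png',ims[1][:,:,::-1])
E
```

```text
0.0 [0.18929065 0.62117529 0.23025281] [-8.24594499e-05  1.47314042e-01  9.89089296e-01 -9.64313825e-04] [-0.43711413  0.83223469 -0.83607199]
top holder 0.77 [ 0.565  0.174 -0.003] [229. 198.]
top socket 0.77 [0.572 0.096 0.07 ] [252. 192.]
top crank_grip 0.46 [0.593 0.218 0.12 ] [203. 181.]
top gearbox 0.6 [0.559 0.252 0.015] [200. 199.]
top cradle 0.7 [ 0.507 -0.231  0.002] [368. 220.]
top cradle 0.55 [ 0.562  0.175 -0.001] [228. 199.]
top rest 0.66 [ 0.511 -0.229  0.097] [371. 216.]
top rest 0.66 [ 0.295 -0.156  0.008] [341. 295.]
top rest 0.35 [0.556 0.248 0.013] [202. 200.]
top rest_balance 0.66 [ 0.27  -0.152  0.006] [340. 304.]
top rest_foot 0.73 [ 0.551 -0.31   0.025] [397. 205.]
top rest_foot 0.69 [ 0.238 -0.215  0.005] [362. 316.]
top bowl 0.77 [ 0.814 -0.065 -0.002] [313. 117.]
top finial 0.52 [ 0.773  0.199 -0.003] [224. 129.]
top finial 0.41 [0.559 0.252 0.011] [201. 199.]
top finial 0.26 [ 0.553 -0.309  0.024] [396. 204.]
top gouge 0.78 [ 0.496 -0.528  0.001] [470. 226.]
scene holder 0.72 [ 0.563  0.177 -0.002] [380. 271.]
scene holder 0.33 [ 0.521 -0.262  0.105] [307.
[... 199 characters left out ...]
1.]
scene gearbox 0.74 [0.562 0.253 0.019] [399. 279.]
scene cradle 0.92 [ 0.508 -0.235 -0.002] [315. 202.]
scene cradle 0.65 [ 0.55  -0.309  0.021] [293. 191.]
scene cradle 0.35 [ 0.523 -0.265  0.106] [306. 173.]
scene rest 0.88 [ 0.51  -0.23   0.095] [315. 179.]
scene rest 0.48 [ 0.299 -0.163  0.01 ] [374. 189.]
scene rest_balance 0.63 [ 0.521 -0.262  0.106] [307. 173.]
scene rest_balance 0.5 [ 0.274 -0.153  0.008] [381. 188.]
scene rest_foot 0.68 [ 0.552 -0.306  0.022] [293. 191.]
scene rest_foot 0.64 [ 0.237 -0.215  0.006] [377. 179.]
scene bowl 0.74 [ 0.815 -0.063  0.006] [265. 259.]
scene finial 0.76 [ 0.77   0.204 -0.002] [329. 306.]
scene gouge 0.84 [ 0.493 -0.531 -0.005] [275. 167.]
```

View pics/a.png

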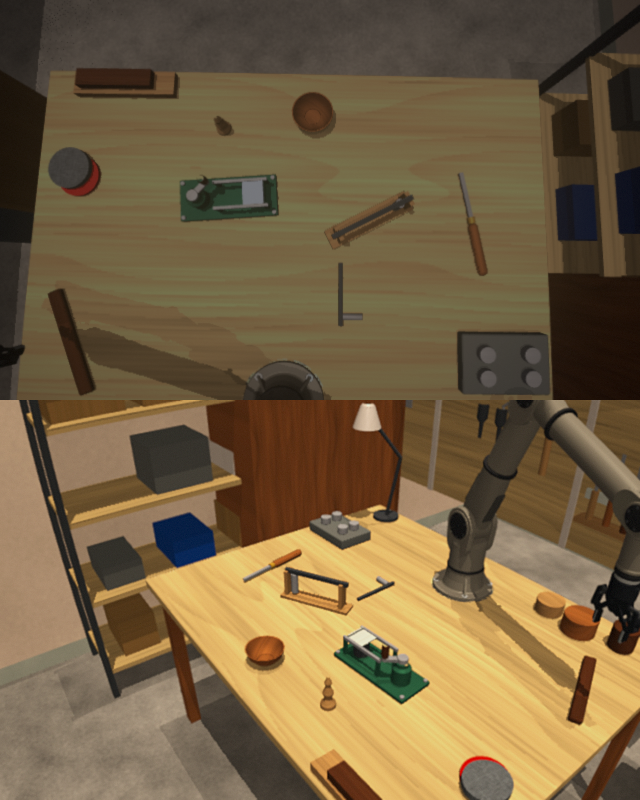

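Run:
```python
from h import *
for c in ['top','scene']:
    z=np.load(f'last_{c}.npz');K={k:z[k] for k in z.files};P=cloud(K,z['d']);ok=z['d']>0
    def sel(x0,x1,y0,y1,z0,z1):
        return P[ok&(P[...,0]>x0)&(P[...,0]<x1)&(P[...,1]>y0)&(P[...,1]<y1)&(P[...,2]>z0)&(P[...,2]<z1)]
    g=sel(.5,.65,.17,.32,.125,.16);print(c,'grip top',len(g),g.mean(0).round(4),g.min(0).round(3),g.max(0).round(3))
    b=sel(.4,.65,-.4,-.08,.1,.125)
    (cx,cy),sz,a=cv2.minAreaRect((b[:,:2]*1000).astype(np.float32));print(c,'bar',len(b),cx,cy,sz,a,np.median(b[:,2]))
    m=b[:,:2].mean(0);u=np.linalg.svd(b[:,:2]-m,full_matrices=False)[2][0];print(m,np.degrees(np.arctan2(u[1],u[0])))
    s=(b[:,:2]-m)@u;print('ends',m+u*s.min(),m+u*s.max())
    pl=sel(.48,.66,0.0,.34,.009,.021)
    r=cv2.minAreaRect((pl[:,:2]*1000).astype(np.float32));print(c,'plate',len(pl),r)
    pl=sel(.48,.66,0.0,.2,.076,.09)
    r=cv2.minAreaRect((pl[:,:2]*1000).astype(np.float32));print(c,'rails+cover',len(pl),r)
    t=sel(.5,.62,.2,.3,.09,.108);print(c,'crank',len(t),t.mean(0),t.min(0),t.max(0))
```

```text
top grip top 30 [0.5917 0.2163 0.1364] [0.584 0.21  0.126] [0.605 0.231 0.144]
top bar 558 506.55279541015625 -231.08306884765625 (39.341670989990234, 238.4283447265625) 27.48155975341797 0.10963947175312948
[ 0.50679648 -0.2324689 ] 117.50120983501716
ends [ 0.56122653 -0.33702266] [ 0.45112769 -0.12553566]
top plate 2492 ((563.3232421875, 172.23284912109375), (120.41423797607422, 279.0001525878906), 4.923167705535889)
top rails+cover 513 ((567.3175659179688, 127.62893676757812), (80.681396484375, 148.3839569091797), 4.82054328918457)
top crank 193 [0.56548688 0.24451408 0.09760122] [0.54088064 0.21127302 0.09039658] [0.60233158 0.26786031 0.10772059]
scene grip top 45 [0.5996 0.2282 0.1346] [0.586 0.213 0.125] [0.608 0.236 0.143]
scene bar 341 508.81207275390625 -227.99310302734375 (47.326515197753906, 241.42446899414062) 27.967071533203125 0.1086182147082009
[ 0.50826139 -0.22285725] 117.78222321114859
ends [ 0.56677685 -0.33392521] [ 0.4542334  -0.12030694]
scene plate 1727 ((564.7020263671875, 173.54039001464844), (124.22430419921875, 286.40032958984375), 5.428009033203125)
scene rails+cover 429 ((568.1995239257812, 127.52349853515625), (86.6135482788086, 148.3714599609375), 5.014977931976318)
scene crank 173 [0.57257568 0.24609923 0.09789457] [0.54180218 0.21349049 0.09018836] [0.60582235 0.27070988 0.10713255]
```

The scene shows two rests. The one at top px (371,216) / scene (315,179) lies in the cradle with a bar of about 240 mm. The one at top (341,295) lies loose on the bench and is the shorter look-alike. I'll line the tool up with the world axes, go near the crank and check with the wrist camera.

Call:
{"api": "play_rows", "payload": {
  "series": "0 0 0 0 0 -8.47; 0 0 0 0 0 -8.47; -0.027 -0.027 -0.0035 0 0 0; -0.027 -0.027 -0.0035 0 0 0; -0.027 -0.027 -0.0035 0 0 0; -0.027 -0.027 -0.0035 0 0 0; -0.027 -0.027 -0.0035 0 0 0; -0.027 -0.027 -0.0035 0 0 0; -0.027 -0.027 -0.0035 0 0 0; -0.027 -0.027 -0.0035 0 0 0; -0.027 -0.027 -0.0035 0 0 0; -0.027 -0.027 -0.0035 0 0 0; -0.027 -0.027 -0.0035 0 0 0; -0.027 -0.027 -0.0035 0 0 0; -0.027 -0.027 -0.0035 0 0 0; -0.027 -0.027 -0.0035 0 0 0; 0 0 0 0 0 0; 0 0 0 0 0 0",
  "fingers": 0
}}

```text
clock: 3.1
tool_pos: [0.5679, 0.2429, 0.2803]
orientation: [-0.0, 0.001, 1.0, 0.0]
ft_force: [0.3, 0.6, 0.2]
grip_width: 0.0852
```

```bash
cat > look.py <<'E'
import sys
from h import *
s=arm.sense();print(s['clock'],s['tool_pos'].round(4) if hasattr(s['tool_pos'],'round') else s['tool_pos'],s['orientation'],s['ft_force'])
im,d,K=shot('wrist',sys.argv[1])
for n in sys.argv[2:]:
    for r in arm.spot_point('wrist',n)[:3]:
        X=w(K,r['centre']);print(n,round(r['score'],2),X.round(3),px(K,X)[0].round())
E
python3 look.py w1.png crank_grip hub gearbox holder socket
python3 - <<'E'
from h import *
z=np.load('last_wrist.npz');K={k:z[k] for k in z.files};P=cloud(K,z['d']);ok=z['d']>0
def sel(x0,x1,y0,y1,z0,z1):
    return P[ok&(P[...,0]>x0)&(P[...,0]<x1)&(P[...,1]>y0)&(P[...,1]<y1)&(P[...,2]>z0)&(P[...,2]<z1)]
for n,b in dict(grip=(.56,.64,.17,.27,.125,.16),griptop=(.56,.64,.17,.27,.139,.15),crank=(.5,.62,.2,.3,.09,.108),plate=(.48,.66,0,.34,.009,.021),rails=(.48,.66,0,.2,.076,.09)).items():
    p=sel(*b);print(n,len(p),p.mean(0).round(4) if len(p) else '',cv2.minAreaRect((p[:,:2]*1000).astype(np.float32)) if len(p)>3 else '')
E
```

```text
3.1 [0.5679 0.2429 0.2803] [-4.55637149e-05  1.28692441e-03  9.99999158e-01  1.57490628e-04] [0.28530538 0.56896121 0.23378557]
crank_grip 0.57 [0.593 0.217 0.124] [292. 208.]
hub 0.67 [0.559 0.252 0.098] [329. 167.]
gearbox 0.74 [0.559 0.255 0.016] [329. 155.]
gearbox 0.29 [0.575 0.093 0.067] [182. 177.]
holder 0.8 [ 0.563  0.178 -0.   ] [269. 157.]
socket 0.78 [0.576 0.091 0.071] [178. 179.]
grip 220 [0.5888 0.2232 0.1367] ((593.5789794921875, 222.2523193359375), (21.571571350097656, 19.562345504760742), 77.23333740234375)
griptop 93 [0.5904 0.2227 0.141 ] ((593.9511108398438, 222.16006469726562), (20.600461959838867, 18.795738220214844), 77.23333740234375)
crank 1340 [0.5648 0.2465 0.0992] ((570.4765625, 238.07223510742188), (31.309484481811523, 73.80561828613281), 41.64133071899414)
plate 13545 [0.5509 0.198  0.0148] ((563.482666015625, 174.48370361328125), (121.12249755859375, 280.5721740722656), 5.021242618560791)
rails 5152 [0.5679 0.1077 0.0782] ((567.5574951171875, 128.40310668945312), (80.8781509399414, 149.87046813964844), 4.77175760269165)
```

View pics/w1.png

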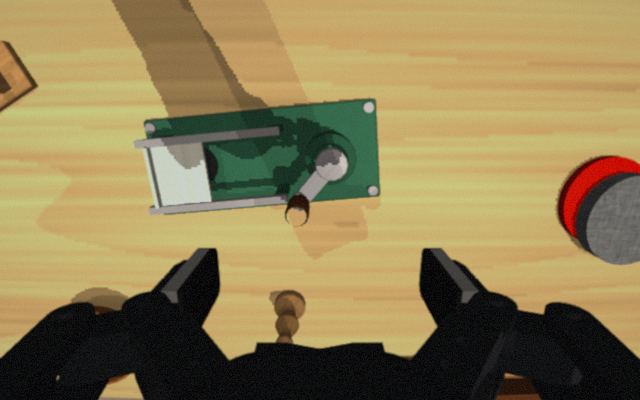

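The knob is at px (297,210), the hub at (330,163), and the cover is over the socket. The geometry agrees: radius about 49–50 mm, arm angle about -40°. Next I'll descend and pinch.

Call:
{"api": "play_rows", "payload": {
  "series": "-0.0135 -0.0108 0.013 0 0 0; -0.0135 -0.0107 0.02 0 0 0; 0 0 0.02 0 0 0; 0 0 0.03 0 0 0; 0 0 0.03 0 0 0; 0 0 0.03 0 0 0; 0 0 0.02 0 0 0; 0 0 0.01 0 0 0; 0 0 0 0 0 0; 0 0 0 0 0 0"
}}

```text
clock: 4.4
tool_pos: [0.595, 0.2228, 0.1083]
orientation: [0.001, -0.0, 1.0, 0.0]
ft_force: [-0.3, 0.1, -0.2]
grip_width: 0.0856
```

Call:
{"api": "play_rows", "payload": {
  "series": "0 0 0 0 0 0; 0 0 0 0 0 0; 0 0 0 0 0 0; 0 0 0 0 0 0; 0 0 0 0 0 0; 0 0 0 0 0 0; 0 0 0 0 0 0; 0 0 0 0 0 0; 0 0 0 0 0 0; 0 0 0 0 0 0",
  "fingers": 255,
  "grip_force": 40
}}

```text
clock: 5.4
tool_pos: [0.5947, 0.2225, 0.1077]
orientation: [0.0, 0.0, 1.0, 0.0]
ft_force: [-0.7, 0.7, 5.9]
grip_width: 0.021
```

Call:
{"api": "play_rows", "payload": {
  "series": "-0.0081 0.0134 0 0 0 0; -0.0035 0.0152 0 0 0 0; 0.0014 0.0156 0 0 0 0; 0.0061 0.0144 0 0 0 0; 0.0103 0.0118 0 0 0 0; 0 0 0 0 0 0; 0 0 0 0 0 0"
}}

```text
clock: 6.1
tool_pos: [0.5869, 0.2943, 0.1077]
orientation: [-0.001, -0.001, 1.0, 0.001]
ft_force: [-2.1, -0.5, 5.6]
grip_width: 0.0205
```

Call:
{"api": "play_rows", "payload": {
  "series": "0.0134 0.0081 0 0 0 0; 0.0152 0.0035 0 0 0 0; 0.0156 -0.0014 0 0 0 0; 0.0144 -0.0061 0 0 0 0; 0.0118 -0.0103 0 0 0 0; 0.0081 -0.0134 0 0 0 0; 0.0035 -0.0152 0 0 0 0; -0.0014 -0.0156 0 0 0 0; -0.0061 -0.0144 0 0 0 0; -0.0103 -0.0118 0 0 0 0; 0 0 0 0 0 0; 0 0 0 0 0 0"
}}

```text
clock: 7.3
tool_pos: [0.5255, 0.2151, 0.1077]
orientation: [0.001, 0.001, 1.0, -0.0]
ft_force: [3.8, 0.7, 4.8]
grip_width: 0.0207
```

Call:
{"api": "play_rows", "payload": {
  "series": "-0.0134 -0.0081 0 0 0 0; -0.0152 -0.0035 0 0 0 0; -0.0156 0.0014 0 0 0 0; -0.0144 0.0061 0 0 0 0; -0.0118 0.0103 0 0 0 0; -0.0081 0.0134 0 0 0 0; -0.0035 0.0152 0 0 0 0; 0.0014 0.0156 0 0 0 0; 0.0061 0.0144 0 0 0 0; 0.0103 0.0118 0 0 0 0; 0.0134 0.0081 0 0 0 0; 0.0152 0.0035 0 0 0 0; 0.0156 -0.0014 0 0 0 0; 0.0144 -0.0061 0 0 0 0; 0.0118 -0.0103 0 0 0 0; 0 0 0 0 0 0; 0 0 0 0 0 0"
}}

```text
clock: 9.0
tool_pos: [0.5164, 0.2849, 0.1076]
orientation: [-0.002, 0.0, 1.0, -0.001]
ft_force: [-1.5, -2.0, 9.5]
grip_width: 0.0204
```

Call:
{"api": "play_rows", "payload": {
  "series": "0.0081 -0.0134 0 0 0 0; 0.0035 -0.0152 0 0 0 0; -0.0014 -0.0156 0 0 0 0; -0.0061 -0.0144 0 0 0 0; -0.0103 -0.0118 0 0 0 0; -0.0134 -0.0081 0 0 0 0; -0.0152 -0.0035 0 0 0 0; -0.0156 0.0014 0 0 0 0; 0 0 0 0 0 0; 0 0 0 0 0 0"
}}

```text
clock: 10.0
tool_pos: [0.5687, 0.2061, 0.1077]
orientation: [-0.0, 0.0, 1.0, 0.001]
ft_force: [1.7, 3.4, 6.5]
grip_width: 0.0204
```

Call:
{"api": "play_rows", "payload": {
  "series": "-0.0144 0.0061 0 0 0 0; -0.0118 0.0103 0 0 0 0; -0.002 0.0025 0 0 0 0; 0 0 0 0 0 0; 0 0 0 0 0 0; 0 0 0 0 0 0"
}}

```text
clock: 10.6
tool_pos: [0.5948, 0.2226, 0.1076]
orientation: [-0.002, 0.001, 1.0, -0.001]
ft_force: [-1.9, -0.1, 9.9]
grip_width: 0.0207
```

Run:
```python
from h import *
im,d,K=shot('scene');
z=np.load('last_scene.npz')
cv2.imwrite('pics/s2.png',cv2.resize(im[190:330,300:470,::-1],None,fx=4,fy=4,interpolation=3))
cv2.imwrite('pics/s2b.png',cv2.resize(im[140:240,250:420,::-1],None,fx=4,fy=4,interpolation=3))
```

```text
(no output)
```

View pics/s2.png

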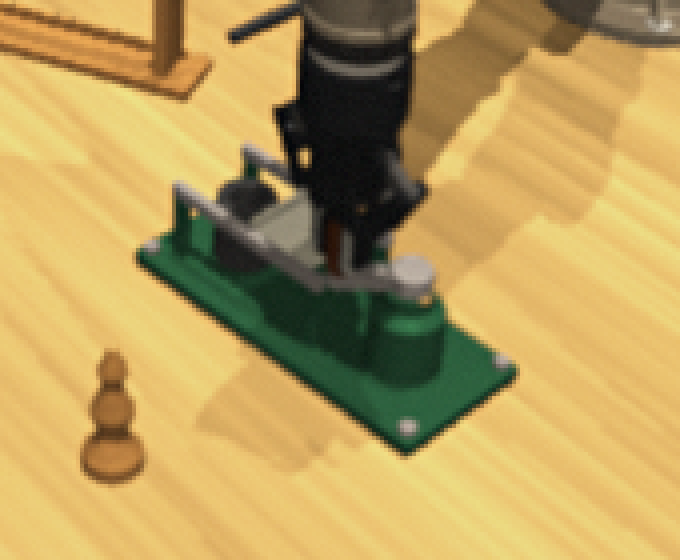

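View pics/s2b.png

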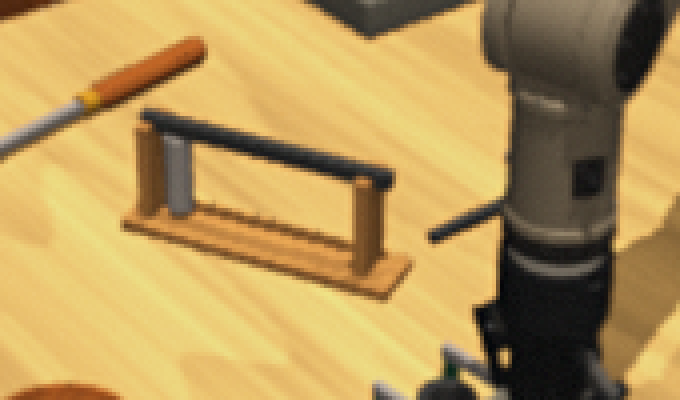

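The cover is clear of the boss (dark mouth at crop px 245,225). The larger rest sits in the cradle, with its post at the far (-y) end (crop px 178,175); the smaller look-alike lies on the bench. Next I'll release, rise and go over the balance point.

Call:
{"api": "play_rows", "payload": {
  "series": "0 0 0 0 0 0; 0 0 0 0 0 0; 0 0 0 0 0 0; 0 0 0 0 0 0; 0 0 0 0 0 0; 0 0 0 0 0 0; 0 0 -0.01 0 0 0; 0 0 -0.03 0 0 0; 0 0 -0.04 0 0 0; 0 0 -0.04 0 0 0; 0 0 -0.04 0 0 0; 0 0 -0.03 0 0 0; 0 0 0 0 0 0",
  "fingers": 0
}}

```text
clock: 11.95
tool_pos: [0.5991, 0.2254, 0.3041]
orientation: [0.005, 0.0, 1.0, 0.002]
ft_force: [0.1, -0.1, 0.6]
grip_width: 0.0853
```

Call:
{"api": "play_rows", "payload": {
  "series": "0.006 -0.0403 0 0 0 0; 0.006 -0.0403 0 0 0 0; 0.006 -0.0403 0 0 0 0; 0.006 -0.0403 0 0 0 0; 0.006 -0.0403 0 0 0 0; 0.006 -0.0403 0 0 0 0; 0.006 -0.0403 0 0 0 0; 0.006 -0.0403 0 0 0 0; 0.006 -0.0403 0 0 0 0; 0.006 -0.0403 0 0 0 0; 0.006 -0.0403 0 0 0 0; 0.005 -0.0403 0 0 0 0; 0 0 0 0 0 0"
}}

```text
clock: 13.25
tool_pos: [0.522, -0.2663, 0.2976]
orientation: [-0.001, 0.006, 1.0, -0.002]
ft_force: [-0.3, 0.5, 0.6]
grip_width: 0.0853
```

Call:
{"api": "play_rows", "payload": {
  "series": "0 0 0 0 0 7.8; 0 0 0 0 0 7.8; 0 0 0 0 0 7.8; 0 0 0 0 0 7.8; 0 0 0 0 0 7.8; 0 0 0 0 0 7.8; 0 0 0 0 0 7.8; 0 0 0 0 0 7.8; 0 0 0 0 0 0; 0 0 0 0 0 0; 0 0 0 0 0 0"
}}

```text
clock: 14.35
tool_pos: [0.5254, -0.2584, 0.2972]
orientation: [-0.0, 0.517, 0.856, 0.0]
ft_force: [-0.1, 0.9, -0.2]
grip_width: 0.0857
```

```bash
python3 look.py w2.png rest rest_balance rest_foot cradle
python3 - <<'E'
from h import *
print(np.array(arm.sense()['q']).round(2))
z=np.load('last_wrist.npz');K={k:z[k] for k in z.files};P=cloud(K,z['d']);ok=(z['d']>0)
m=ok&(P[...,2]>.1075)&(P[...,2]<.13)&(abs(P[...,0]-.51)<.13)&(abs(P[...,1]+.23)<.14)
p=P[m];print(len(p),np.median(p[:,2]),cv2.minAreaRect((p[:,:2]*1000).astype(np.float32)))
c=p[:,:2].mean(0);u=np.linalg.svd(p[:,:2]-c,full_matrices=False)[2][0];s=(p[:,:2]-c)@u
print(c,np.degrees(np.arctan2(u[1],u[0])),c+u*s.min(),c+u*s.max(),s.max()-s.min())
q=P[ok&(P[...,2]>.02)&(P[...,2]<.09)&(abs(P[...,0]-.51)<.13)&(abs(P[...,1]+.23)<.14)]
print(len(q),q.mean(0))
R=Ro.from_quat(np.array(arm.sense()['orientation'])[[1,2,3,0]]).as_matrix();print(R.round(3))
E
```

```text
14.35 [ 0.5254 -0.2584  0.2972] [-1.24586359e-04  5.17048071e-01  8.55956331e-01  1.87985620e-04] [-0.07404017  0.89176833 -0.16796877]
rest 0.71 [ 0.508 -0.233  0.094] [316. 142.]
rest_balance 0.94 [ 0.525 -0.263  0.104] [317. 177.]
rest_balance 0.46 [ 0.545 -0.306  0.023] [316. 200.]
rest_foot 0.87 [ 0.236 -0.214  0.01 ] [120.  13.]
rest_foot 0.6 [ 0.543 -0.304  0.021] [315. 198.]
cradle 0.71 [ 0.507 -0.23  -0.003] [317. 132.]
[-0.19  0.3   0.73  1.62 -0.21  1.3   1.06]
3591 0.11069862575014267 ((501.81585693359375, -233.19354248046875), (33.45335388183594, 238.9875946044922), 25.461111068725586)
[ 0.50253764 -0.22115572] -62.38698262070554 [ 0.45197794 -0.12449742] [ 0.56294558 -0.33664154] 0.23941375551028043
661 [ 0.5183664  -0.25006274  0.06174038]
[[-0.464  0.886  0.   ]
 [ 0.886  0.464  0.   ]
 [ 0.     0.    -1.   ]]
```

View pics/w2.png

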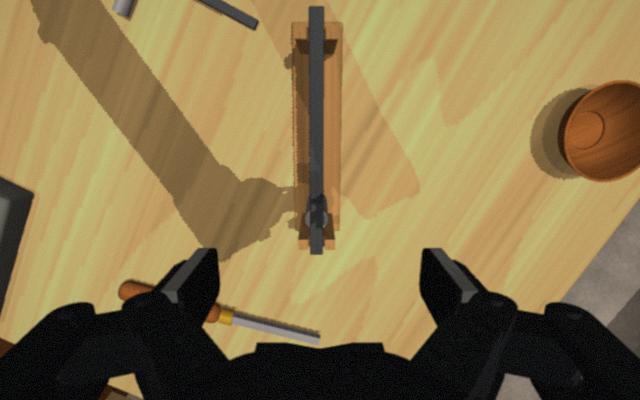

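The bar runs along column 317, with the post at px (316,215). Its length is 239 mm and its top 111 mm above the bench, so it's the large rest, and the jaws are aligned across it. Next I'll descend and grip.

Call:
{"api": "play_rows", "payload": {
  "series": "-0.002 -0.003 0.02 0 0 0; 0 0 0.03 0 0 0; 0 0 0.03 0 0 0; 0 0 0.03 0 0 0; 0 0 0.03 0 0 0; 0 0 0.03 0 0 0; 0 0 0.02 0 0 0; 0 0 0.015 0 0 0; 0 0 0.008 0 0 0; 0 0 0 0 0 0; 0 0 0 0 0 0"
}}

```text
clock: 15.7
tool_pos: [0.5243, -0.2624, 0.0851]
orientation: [0.001, 0.518, 0.855, 0.0]
ft_force: [1.1, -1.2, 0.6]
grip_width: 0.0853
```

Call:
{"api": "play_rows", "payload": {
  "series": "0 0 0 0 0 0; 0 0 0 0 0 0; 0 0 0 0 0 0; 0 0 0 0 0 0; 0 0 0 0 0 0; 0 0 0 0 0 0; 0 0 0 0 0 0; 0 0 0 0 0 0; 0 0 0 0 0 0; 0 0 0 0 0 0; 0 0 0 0 0 0; 0 0 0 0 0 0",
  "fingers": 255,
  "grip_force": 80
}}

```text
clock: 16.9
tool_pos: [0.5237, -0.262, 0.0846]
orientation: [0.0, 0.518, 0.855, 0.0]
ft_force: [-0.9, 0.8, 5.4]
grip_width: 0.0125
```

Gripped the bar (about 13 mm wide). Next is a gentle lift.

Call:
{"api": "play_rows", "payload": {
  "series": "0 0 -0.003 0 0 0; 0 0 -0.006 0 0 0; 0 0 -0.01 0 0 0; 0 0 -0.014 0 0 0; 0 0 -0.014 0 0 0; 0 0 -0.014 0 0 0; 0 0 -0.014 0 0 0; 0 0 -0.014 0 0 0; 0 0 -0.008 0 0 0; 0 0 -0.003 0 0 0; 0 0 0 0 0 0; 0 0 0 0 0 0; 0 0 0 0 0 0"
}}

```text
clock: 18.2
tool_pos: [0.5232, -0.2616, 0.1835]
orientation: [-0.001, 0.518, 0.855, -0.0]
ft_force: [-0.3, -0.3, -7.6]
grip_width: 0.0125
```

```bash
cat > tilt.py <<'E'
import sys
from h import *
s=arm.sense();tp=np.array(s['tool_pos']);print(s['clock'],tp.round(4),np.array(s['q']).round(2),s['torque'],s['grip_width'])
R=Ro.from_quat(np.array(s['orientation'])[[1,2,3,0]]).as_matrix()
im,d,K=shot('wrist',sys.argv[1]);P=cloud(K,d)
T=(P-tp)@R   # tool coords
m=(d>0)&(abs(T[...,1])<.012)&(abs(T[...,2]+.03)<.03)&(abs(T[...,0])<.22)&(abs(T[...,0])>.025)
p=T[m];xs=p[:,0]
print(len(p),xs.min(),xs.max(),'topz vs x',np.polyfit(xs,p[:,2],1),'y vs x',np.polyfit(xs,p[:,1],1))
for n in ['rest_foot','rest_balance']:
    for r in arm.spot_point('wrist',n)[:2]:
        X=w(K,r['centre']);print(n,round(r['score'],2),X.round(4),((X-tp)@R).round(4))
E
python3 tilt.py w3.png
```

```text
18.2 [ 0.5232 -0.2616  0.1835] [-0.14  0.4   0.69  1.77 -0.28  1.08  1.13] [ 0.00426063 -0.06238158  0.06715359] 0.012533986336512981
9535 -0.045431451821693294 0.09776225374390815 topz vs x [-0.04273534 -0.0231456 ] y vs x [0.0001515  0.00010767]
rest_balance 0.96 [ 0.5208 -0.2617  0.2048] [ 0.0011 -0.0022 -0.0214]
rest_balance 0.58 [ 0.5055 -0.2316  0.1955] [ 0.0348 -0.0018 -0.012 ]
```

Run:
```python
from h import *
s=arm.sense();tp=np.array(s['tool_pos']);R=Ro.from_quat(np.array(s['orientation'])[[1,2,3,0]]).as_matrix()
z=np.load('last_wrist.npz');K={k:z[k] for k in z.files};P=cloud(K,z['d']);T=(P-tp)@R
for lo,hi in [(-.06,-.03),(-.03,-.015),(.02,.04),(.04,.06),(.06,.08),(.08,.1)]:
    m=(z['d']>0)&(abs(T[...,1])<.006)&(T[...,0]>lo)&(T[...,0]<hi)&(abs(T[...,2]+.03)<.03)
    p=T[m];print(lo,len(p),np.percentile(p[:,2],[5,50,95]).round(4) if len(p) else '')
```

```text
-0.06 5 [-0.0252 -0.025  -0.0247]
-0.03 921 [-0.0266 -0.0257 -0.0248]
0.02 1760 [-0.0268 -0.0258 -0.0248]
0.04 1986 [-0.0269 -0.0258 -0.0248]
0.06 2264 [-0.0269 -0.0258 -0.0248]
0.08 2248 [-0.027  -0.0259 -0.0248]
```

View pics/w3.png

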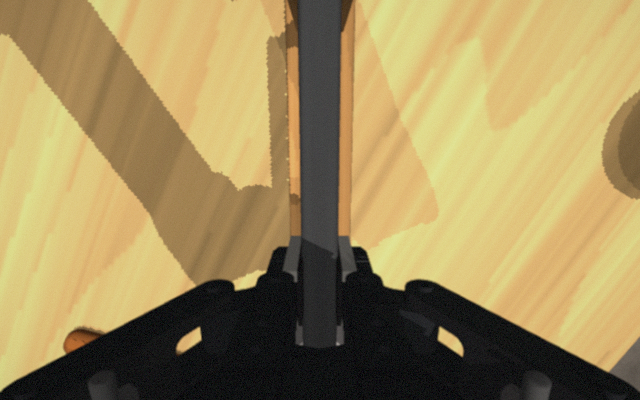

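The bar is dead level: its top is at a constant tool z of -25.8 mm, 0.209 m above the bench, which puts the foot at about 0.118 m. With the boss exposed, I'll measure the socket again.

Run:
```python
from h import *
for c in ['top','scene']:
    im,d,K=shot(c);P=cloud(K,d)
    m=(d>0)&(np.hypot(P[...,0]-.571,P[...,1]-.095)<.028)&(abs(P[...,2]-.07)<.005)
    p=P[m];print(c,len(p),np.median(p[:,2]),p.mean(0),cv2.minEnclosingCircle((p[:,:2]*1000).astype(np.float32)))
    m=(d>0)&(P[...,0]>.5)&(P[...,0]<.64)&(P[...,1]>.06)&(P[...,1]<.25)&(abs(P[...,2]-.084)<.008)
    p=P[m];p=p[abs((p[:,0]-.5635)*.9963+(p[:,1]-.1744)*.0863)<.028];yy=(p[:,1]-.1744)*.9963-(p[:,0]-.5635)*.0863
    print('cover y range in holder',len(p),np.percentile(yy,[1,50,99]))
    for n in ['socket','rest_foot','rest_balance']:
        for r in arm.spot_point(c,n)[:3]:
            X=w(K,r['centre']);print(n,round(r['score'],2),X.round(4))
```

```text
top 154 0.06899395904474917 [0.56975646 0.09353419 0.06891805] ((569.5372314453125, 94.07591247558594), 23.967676162719727)
cover y range in holder 261 [-0.04712637 -0.01962354  0.06979698]
scene 93 0.06981686662484142 [0.57046223 0.09336023 0.06980944] ((571.8409423828125, 96.22203826904297), 25.435344696044922)
cover y range in holder 197 [-0.05641157 -0.02593613  0.07284696]
socket 0.9 [0.5701 0.098  0.0713]
rest_foot 0.8 [ 0.5529 -0.3057  0.1194]
rest_foot 0.77 [ 0.2348 -0.217   0.0074]
rest_foot 0.67 [ 0.5127 -0.2314  0.1944]
rest_balance 0.91 [ 0.5201 -0.2658  0.2035]
rest_balance 0.72 [ 0.271  -0.1544  0.0082]
```

Call:
{"api": "play_rows", "payload": {
  "series": "0.006 0.0036 0 0 0 0; 0.012 0.0072 0 0 0 0; 0.018 0.0108 0 0 0 0; 0.018 0.0108 0 0 0 0; 0.018 0.0108 0 0 0 0; 0.018 0.0108 0 0 0 0; 0.018 0.0108 0 0 0 0; 0.018 0.0108 0 0 0 0; 0.018 0.0108 0 0 0 0; 0.018 0.0108 0 0 0 0; 0.018 0.0108 0 0 0 0; 0.018 0.0108 0 0 0 0; 0.018 0.0108 0 0 0 0; 0.018 0.0108 0 0 0 0; 0.018 0.0108 0 0 0 0; 0.018 0.0108 0 0 0 0; 0.018 0.0108 0 0 0 0; 0.018 0.0108 0 0 0 0; 0.012 0.0072 0 0 0 0; 0.006 0.0036 0 0 0 0"
}}

```text
clock: 20.75
tool_pos: [0.5453, 0.118, 0.1842]
orientation: [-0.0, 0.517, 0.856, 0.0]
ft_force: [0.1, -0.4, -7.6]
grip_width: 0.0124
```

Call:
{"api": "play_rows", "payload": {
  "series": "0.008 0.005 0 0 0 0; 0.008 0.005 0 0 0 0; 0.004 0.002 0 0 0 0; 0 0 0 0 0 0; 0 0 0 0 0 0; 0 0 0 0 0 0"
}}

```text
clock: 21.35
tool_pos: [0.5473, 0.1375, 0.1843]
orientation: [0.0, 0.519, 0.855, -0.0]
ft_force: [-0.1, -0.6, -8.2]
grip_width: 0.0126
```

```bash
cat > fin.py <<'E'
from h import *
s=arm.sense();tp=np.array(s['tool_pos']);R=Ro.from_quat(np.array(s['orientation'])[[1,2,3,0]]).as_matrix()
print(s['clock'],tp.round(4),s['ft_force'],abs(np.array(s['qd'])).max());F=tp+R@[-.05,0,0];print('foot by kinematics',F.round(4),'off',(F[:2]-[.5702,.0945]).round(4),'tilt z',R[:,2].round(4))
im,d,K=shot('scene','s9.png');P=cloud(K,d)
cv2.imwrite('pics/s9c.png',cv2.resize(im[150:300,290:470,::-1],None,fx=4,fy=4,interpolation=3))
# post: cylinder points between boss and bar
m=(d>0)&(np.hypot(P[...,0]-.5702,P[...,1]-.0945)<.03)&(P[...,2]>.088)&(P[...,2]<.17)
p=P[m];C=-np.array(K['R']).T@np.array(K['t']);v=np.array([.5702,.0945])-C[:2];v/=np.linalg.norm(v);n=np.array([-v[1],v[0]])
from scipy.optimize import least_squares
r=least_squares(lambda c:np.hypot(*(p[:,:2]-c).T)-.0125,[.5702,.0945],loss='soft_l1',f_scale=.001)
print('post pts',len(p),'zmin',np.percentile(p[:,2],2),'axis',r.x)
for c in ['scene','top']:
    if c=='top': im,d,K=shot('top');P=cloud(K,d)
    for nme in ['rest_foot','socket','rest_balance']:
        for q in arm.spot_point(c,nme)[:2]: print(c,nme,round(q['score'],2),w(K,q['centre']).round(4))
# bar top from the last camera (top)
m=(d>0)&(abs(P[...,2]-(tp[2]+.0258))<.008)&(np.hypot(P[...,0]-tp[0],P[...,1]-tp[1])<.18)
T=(P[m]-tp)@R;T=T[abs(T[:,1])<.015];print('bar x range (want -.085..+.155)',len(T),T[:,0].min(),T[:,0].max())
E
python3 fin.py
```

```text
21.35 [0.5473 0.1375 0.1843] [-0.08755579 -0.58417886 -8.23389203] 0.004062437416889665
foot by kinematics [0.5704 0.0932 0.1843] off [ 0.0002 -0.0013] tilt z [ 0.e+00 -4.e-04 -1.e+00]
post pts 118 zmin 0.12103489884249667 axis [0.56972203 0.09366616]
scene rest_foot 0.96 [0.5766 0.0923 0.1179]
scene socket 0.92 [0.5691 0.0951 0.0736]
scene rest_balance 0.63 [0.5452 0.1363 0.2057]
scene rest_balance 0.38 [ 0.2728 -0.154   0.0116]
top rest_foot 0.83 [ 0.2384 -0.2175  0.0071]
top rest_foot 0.8 [0.5752 0.0905 0.1215]
top socket 0.68 [ 0.814  -0.0641 -0.0011]
top socket 0.57 [0.5752 0.0958 0.0673]
top rest_balance 0.87 [ 0.2692 -0.1541  0.0032]
top rest_balance 0.63 [0.5497 0.1394 0.2006]
bar x range (want -.085..+.155) 188 -0.08401754772222791 0.055290797661297186
```

View pics/s9c.png

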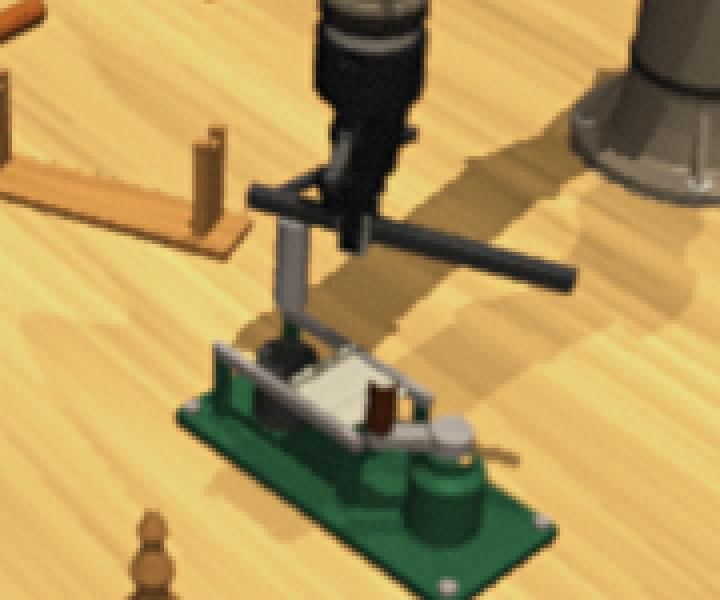

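The post axis measures (0.5697, 0.0937) and the socket (0.5702, 0.0945), so they're about 1 mm apart. The post hangs over the open mouth (crop px 290,355) and the cover is off. The foot is about 49 mm over the mouth, so I'll lower it by about 18 mm and settle.

Call:
{"api": "play_rows", "payload": {
  "series": "0 0.001 0.003 0 0 0; 0 0 0.006 0 0 0; 0 0 0.006 0 0 0; 0 0 0.003 0 0 0; 0 0 0 0 0 0; 0 0 0 0 0 0; 0 0 0 0 0 0; 0 0 0 0 0 0; 0 0 0 0 0 0; 0 0 0 0 0 0"
}}

```text
clock: 22.75
tool_pos: [0.5482, 0.139, 0.1664]
orientation: [0.0, 0.518, 0.855, 0.0]
ft_force: [0.2, 0.5, -7.2]
grip_width: 0.0121
```

```bash
python3 fin.py && python3 -c "
from bench import arm
print(arm.job_done())"
```

```text
22.75 [0.5482 0.139  0.1664] [ 0.15240038  0.52962652 -7.16467523] 0.0022011778568237217
foot by kinematics [0.5713 0.0947 0.1664] off [0.0011 0.0002] tilt z [ 3.e-04  2.e-04 -1.e+00]
post pts 165 zmin 0.10406575646885402 axis [0.57104563 0.09457488]
scene rest_foot 0.77 [0.5757 0.0918 0.1004]
scene socket 0.72 [0.5715 0.0975 0.0731]
scene rest_balance 0.55 [ 0.273  -0.1541  0.0079]
top rest_foot 0.64 [ 0.2348 -0.2163  0.007 ]
top rest_foot 0.62 [0.5759 0.0918 0.1027]
top socket 0.6 [0.5708 0.0969 0.0697]
top rest_balance 0.81 [ 0.2665 -0.1535  0.0048]
top rest_balance 0.61 [0.5549 0.1407 0.1787]
bar x range (want -.085..+.155) 179 -0.084951737496195 0.05241609514198365
the job is handed in; nothing more can be done
None
```

I wound the crank two full turns anticlockwise. Then I took the larger rest from its cradle by the balance point and handed the job in at about 23 s, holding it over the open socket. The hand-in gives no verdict, so these figures are my own last measurements.

- **Crank and cover:** the knob was led through 720° and came back to its starting spot. After the turns, the cover's edge measured about 46 mm from the holder's centre, as expected for fully off. The last scene picture, taken 1.4 s before hand-in, shows the socket open. I could not read the crank and cover joints directly.
- **Foot over socket:** the post's axis is about 1 mm from the socket's axis by the depth fit. The foot is about 31 mm above the mouth.
- **Level and grip:** the tool was vertical to under 0.001 rad at the end, and the bar was level in the jaws right after the lift. I did not refit the bar's tilt after moving it. The bar's end sits 85 mm from the tool, which puts the grip on the balance point to within about 1 mm.
- **Still and clear:** the arm is at rest, and the only load at the wrist is the rest's weight, about 7 N.
- **Bystanders:** the arm kept well away from the bowl, finial and gouge throughout, but I did not measure their positions again at the end.

**Disagreement:** the point-finding network put the foot 5–6 mm from my depth fit, in both cameras. I trusted the fit and the arm's own position, which agreed; even the network's figure lies inside the 12 mm limit.

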